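Load a specimen into the push-latch loader

TASK

Gently press the orange latch button on top of the white specimen loader until its sprung tray is released, and let the tray spring out by itself with nothing touching it. Set the green specimen upright, fully down in the tray's round pocket, then push the tray gently home until it clicks and stays shut. Leave the black and the red specimen where they stand.

Things in the scene. Friction and masses are not known exactly. Their poses are not given: they have to be found in the camera images.
- case: White bench-top specimen loader, fixed: 150 deep (x) x 130 wide (y) x 62 mm high; origin at the centre of its underside, z up; the tray comes out of its front, at its own x = -75 mm, towards -x. It bears at most 20 N on any part. The button's axis is 50 mm in -x and 46 mm in -y of the origin; pressed right in, the orange cap still stands 4 mm or more above the roof.
- press_point (a point): Point on the loader's roof on the axis of the orange latch button (cap 24 mm across). The cap's height is adjustable: unpressed, its flat top is 11 to 29 mm above this point (not told, feel for it). Pressed straight down it has a soft spring (1.5 N at first, 4.5 N at the end); the latch lets go about 5.5 mm below first touch, and a hard stop comes at 7 mm.
- pocket (a point): Centre of the floor of the tray's round pocket, 36 mm across, 7 mm deep, floor 19 mm above the bench, in an aluminium plate 80 mm wide with its top at 26 mm and no side walls; moves with the tray. The front panel's back is 39 mm before it: hold the specimen with fingers along the loader's y. Fully out it is 53 mm in front of the loader's front.
- front (a point): Centre of the outer face of the tray's grey front panel (124 wide, 10 thick, 42 mm high), 29 mm above the bench; the panel's top is 50 mm above the bench. Push here along the loader's +x to shut the tray; moves with the tray. Axes as the loader's.
- green_specimen: Green mounted specimen on the bench to the left or right of the loader's front, an upright puck 30 mm across and 20 mm high; origin at the centre of its underside, z up. Seated in the pocket it stands 13 mm out of the plate.
- black_specimen: Black puck 30 mm across, 24 mm high, stands on the bench; origin at the centre of its underside. Not to be moved.
- red_specimen: Red puck 25 mm across, 16 mm high, stands on the bench; origin at the centre of its underside. Not to be moved.
- tray (a joint): Travel of the tray in m: 0 shut and latched, 0.085 fully out, -0.006 hard stop. Once unlatched a spring drives it out along the loader's -x at 0.2 to 0.4 m/s. To shut, push it back against the spring (3 to 5 N, rising to 7 to 10 N over the latch in the last 15 mm, then easing) to just below 0, where it clicks; let go, it stays within 1.5 mm of 0. Unlatched, it springs out again.
Things that resemble listed ones, but are neither listed nor needed, are in the scene too. Of the things that look like the green_specimen, take the one that is farthest to the robot's right at the start.

How it is judged (in metres and radians):
On the way, in this order (a step that is already met when the one before it is completed fails the run):
1. the tray springs out by itself, the robot not touching it (value of joint tray above 0.03 m and velocity of joint tray above 0.1 m/s and contact force between each of the fingers, the arm and tray below 0.1 N), for 0.04 s.
2. with the tray out, the green specimen stands fully down in the pocket and is let go (value of joint tray above 0.06 m and horizontal distance between green_specimen and pocket below 0.004 m and z of green_specimen in the frame of pocket below 0.002 m and angle between green_specimen's own z axis and vertical below 0.1 rad and contact force between the fingers and green_specimen below 0.1 N), for 0.2 s.
At the end, for the whole second after the job is handed in: The tray is shut and latched (within 3 mm of 0) with nothing holding it; the green specimen rests upright (within 0.1 rad) fully down in the pocket (within 4 mm of its centre, its underside less than 2 mm above the floor); the black and the red specimen are within 15 mm of where they stood (value of joint tray between -0.003 and 0.003 m and horizontal distance between green_specimen and pocket below 0.004 m and z of green_specimen in the frame of pocket below 0.002 m and angle between green_specimen's own z axis and vertical below 0.1 rad and linear speed of green_specimen below 0.02 m/s and distance of each of black_specimen, red_specimen from where it was at the start of the episode below 0.015 m); the robot touches nothing.
It fails at once if the robot pushes on the loader, its button or its tray with more than 20 N (contact force between any of the fingers, the arm and case above 20 N).
It fails at once if the black or the red specimen is moved by more than 15 mm (distance of any of black_specimen, red_specimen from where it was at the start of the episode above 0.015 m).
It also fails if it takes over 72 s, if anything falls off the work surface, if the arm or the gripper's body presses on something with over 40 N, if the wrist force passes 120 N, or if a joint passes its speed limit or range.

ROBOT

A 6-joint arm with a two-finger parallel gripper is mounted at the origin on a cart in front of the work surface, level with it; the furniture and walls round the work are solid. World frame = base frame: x ahead of the robot, y to its left, z up, the work surface at z = 0. Lengths are in m, angles in degrees, forces in N, time in s.
With the tool pointing down it reaches from about 0.375 to 0.9 m from the base axis. Payload 3.1 kg.
Tool frame: the origin (TCP) lies at the very end of the fingers, on their centre line; the grasp point (between the pads) lies bot.hold_point_z behind it (bot.hold_point_z is the distance from the TCP to the grasp point, in m); z points along the fingers, y is the line along which they close (so a half turn about z gives the same grasp; the last joint's range is limited). The gripper opens to 87 mm and grips with 3 to 60 N. Pads are 19 mm wide; open, the fingers measure 117 mm over their backs; the gripper's body (75 mm by 190 mm) begins 51 mm behind the grasp point.
Start: joints at [58.814, 30.224, 82.088, -0, 67.689, -10.227], TCP at [0.224, 0.584, 0.223] pointing down, gripper open.
Joint ranges: [-176.69, 176.69], [-43.24, 126.21], [12.49, 139.97], [-82, 262], [0, 151.66], [-163.58, 163.58]. Speed limits (degrees/s): [159.86, 159.86, 180, 180, 180, 180].

INTERFACE

Orientations are given as a 3x3 rotation matrix whose columns are the frame's x, y, z axes.
In Python, from rig import bot gives the robot as it stands.
- The arm moves only by the tool apply_moves, never from a script. Its argument "plan" is one flat list of numbers, 4 for each row, row after row: the shift along the world's x, y, z normalised to -1 to 1, where 1 is 0.05 m, then the turn about the world's z normalised to -1 to 1, where 1 is 10 degrees. A call has 1 to 12 rows; each row shifts and turns the commanded pose from where the row before left it; what a row does not reach is not made up. A row lasts 1/8 s, in which the tool goes at most 62.5 mm and 10.7 degrees, less where a joint would pass 70% of its speed; a pose out of reach is approached as far as the arm can. A call with a number of a shift or a turn outside -1 to 1 is refused whole. A call with a gripper value outside its range is refused whole. "grip" is the closure, from -1 (fully open) to 1 (shut), so that 0 is half open, set as the call begins (left out, the last holds). The fingers move at their own pace and stop on an object; the grip force is fixed at half the most. Time passes only in rows, so rows that do not move let the fingers close. It gives the time, the measured TCP pose, the force, the opening and the grip force at its end, in the units of the state.
- bot.read_state(): the state, without advancing time (a new reading comes with each control period).
- bot.capture(name): name is "scene" or "top" or "wrist"; returns (picture, depth): 400x640x3 uint8, red, green, blue; 400x640 float32, m along the optical axis (not along the pixel's ray), 0 where there is no reading.
- bot.camera_info(name): a dict with "vertical_fov" (degrees; the focal length in pixels is half the picture's height over the tangent of half this angle, whatever the lens; pixels are square), "cx", "cy" (the principal point, pixels), "k1" (the pictures are not rectified: a ray, as slopes to the right and down, at radius r is drawn at 1 + k1 r^2 times it, then the intrinsics apply), "rvec" (rotation vector, rad) and "tvec" (3), from world to camera coordinates, as OpenCV has them; the wrist camera has in their place "mount" (4x4, takes a point from camera to tool coordinates, whose origin is the TCP and whose axes are the flange's). Camera axes: x right, y down, z forward; pixel columns grow to the right and rows downward; lengths in m; the calibration is good to about 2 mm. A picture is of the moment at which its call begins: read the wrist's pose just before it. camera_info takes no time and is no camera call.
- bot.hand_in(): hands the job in; it is judged then, once.
Trained networks look in the newest picture that a camera, given by its name, has taken for a name from the list of things; names that differ only in an ending like _2 or _b are one class to them, and where a whole thing is asked for, a point or a joint stands for the part that bears it (a point fixed in the world has none). Each returns a list of dicts, best first, with "p" (0 to 1); they miss things now and then, are a little off and sometimes report something else, mostly with a low value. They report only what shows in the picture. A call takes as long as a camera call. They do not tell look-alikes from the thing itself.
- bot.outline_of(camera, target): "mask" (400x640 bool, what is visible of it) and "xy" ([column, row] as shares, 0 to 1, of the picture: columns of its width, rows of its height, amid what is visible of it).
- bot.pinpoint(camera, target): "xy" ([column, row] as shares, 0 to 1, of the picture: columns of its width, rows of its height: a listed point, or the origin of a listed thing).
The state is a dict: "time_s": time; "joint_positions": joint angles; "qvel": joint speeds; "tau": joint torques, N m; "position": TCP position; "tcp_rot": TCP orientation; "force": force on the tool from outside, world axes, zero at the start; "moment": the same for the moment, N m; "opening": opening from 0.0 (shut) to 1.0 (fully open); "grasp_force": force on a finger pad.
Only numpy, scipy, OpenCV 4.12 (cv2) and the standard library are available. Lean on these libraries where they do the work, as an engineer would, in place of code of your own. Each camera call takes 0.05 s, during which the arm holds its last target. There are 200 camera calls.

## Working session

There is one attempt and no reset: what is moved stays moved. The work goes in short steps, Python scripts to look and compute and a tool call to move; the robot and the scene stay as the last step left them, time stands still between calls to the robot, and variables do not carry over. Pictures are saved under pics/ and viewed, at most 10 in all, crops included, and the job is handed in when it is done.

Besides the shell and the picture viewer there is one more tool, called after "Emit:" as a command line: name --argument value ..., lists and objects as JSON in quotes. apply_moves: Moves the arm, as the interface text tells. Its arguments: {"type":"object","properties":{"plan":{"type":"array","items":{"type":"number"}},"grip":{"type":"number"}},"required":["plan"]}

```bash
mkdir -p pics
cat > h.py <<'E'
import numpy as np, cv2
from rig import bot
def cam(n):
    i=bot.camera_info(n); f=200/np.tan(np.radians(i["vertical_fov"]/2))
    if "mount" in i:
        s=bot.read_state(); T=np.eye(4); T[:3,:3]=np.array(s["tcp_rot"]); T[:3,3]=s["position"]
        M=T@np.array(i["mount"]); R=M[:3,:3]; c=M[:3,3]
    else:
        R=cv2.Rodrigues(np.array(i["rvec"],float))[0].T; c=-R@np.array(i["tvec"],float).ravel()
    return f,i["cx"],i["cy"],i["k1"],R,c
def ray(C,u,v):
    f,cx,cy,k,R,c=C; d=np.array([(u-cx)/f,(v-cy)/f]); p=d.copy()
    for _ in range(20): p=d/(1+k*(p@p))
    return R@np.array([p[0],p[1],1.])
def at_z(C,u,v,z):
    d=ray(C,u,v); c=C[5]; return c+d*(z-c[2])/d[2]
def at_d(C,u,v,depth): return C[5]+ray(C,u,v)*depth
def proj(C,P):
    f,cx,cy,k,R,c=C; q=R.T@(np.array(P)-c); p=q[:2]/q[2]; p=p*(1+k*(p@p)); return p*f+[cx,cy]
def save(n,img): cv2.imwrite("pics/"+n,img[:,:,::-1])
E
python3 - <<'E'
from h import *
s=bot.read_state(); print(s["tcp_rot"],bot.hold_point_z,s["time_s"])
for n in("scene","top"):
    C=cam(n);im,d=bot.capture(n); save(n+"0.png",im); print(n,C[5],C[0])
    for t,z in(("case",0),("press_point",.062),("pocket",.019),("front",.029),("green_specimen",0),("black_specimen",0),("red_specimen",0)):
        for r in bot.pinpoint(n,t):
            u,v=r["xy"][0]*640,r["xy"][1]*400
            print(t,round(r["p"],2),int(u),int(v),at_z(C,u,v,z).round(4))
E
```

```text
[[-9.33834669e-01  3.57703277e-01 -1.08455457e-03]
 [ 3.57704734e-01  9.33832991e-01 -1.80768638e-03]
 [ 3.66177500e-04 -2.07603052e-03 -9.99997778e-01]] 0.0187 0.0
scene [ 0.05769849 -0.64508482  0.51862332] 449.1490906850069
case 0.58 351 211 [0.7007 0.1247 0.    ]
case 0.38 316 290 [ 0.4479 -0.0921  0.    ]
press_point 0.93 356 201 [0.664 0.063 0.062]
pocket 0.86 340 212 [0.6528 0.1057 0.019 ]
front 0.86 323 212 [0.6045 0.1119 0.029 ]
green_specimen 0.56 288 278 [ 0.4224 -0.0319  0.    ]
green_specimen 0.55 317 290 [ 0.4484 -0.0917  0.    ]
black_specimen 0.87 335 321 [ 0.4246 -0.1804  0.    ]
red_specimen 0.5 215 206 [0.4284 0.3309 0.    ]
top [0.45193767 0.07036742 1.05512341] 414.80649258408255
case 0.55 305 157 [0.6921 0.1207 0.    ]
press_point 0.95 324 166 [0.6557 0.0707 0.062 ]
pocket 0.59 308 170 [0.6541 0.1123 0.019 ]
front 0.76 312 188 [0.6056 0.101  0.029 ]
green_specimen 0.67 360 264 [ 0.4195 -0.0244  0.    ]
green_specimen 0.46 392 250 [ 0.4558 -0.1043  0.    ]
black_specimen 0.6 425 262 [ 0.4273 -0.1884  0.    ]
black_specimen 0.24 324 167 [0.6665 0.0714 0.    ]
red_specimen 0.56 210 250 [0.447  0.3542 0.    ]
```

View pics/top0.png

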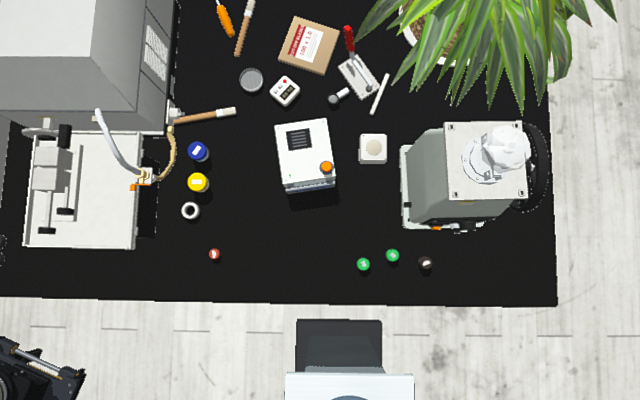

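View pics/scene0.png

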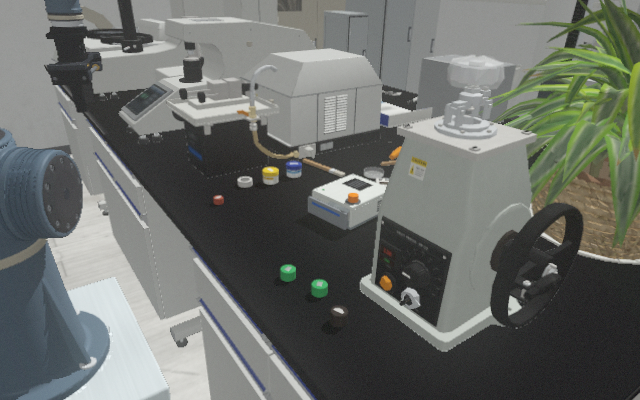

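The top picture shows two green pucks at (363,264) and (392,255). The one at (392,255) lies further to −y, the robot's right, so it is the one meant. The loader is at about (305,155) with its orange button at (326,167). The black puck is at (425,263) and the red at (214,254). Next I measure these precisely and crop to confirm.

Run:
```python
from h import *
crops=[]
for n in("top","scene"):
    C=cam(n);im,d=bot.capture(n)
    hsv=cv2.cvtColor(im,cv2.COLOR_RGB2HSV)
    for nm,lo,hi,z in(("green",(45,90,50),(85,255,255),.02),("orange",(8,150,120),(20,255,255),.08)):
        m=cv2.inRange(hsv,lo,hi); k,l,st,ce=cv2.connectedComponentsWithStats(m)
        for j in range(1,k):
            if 30<st[j,4]<500:
                u,v=ce[j]; dd=np.median(d[l==j]); print(n,nm,st[j],ce[j].round(1),at_z(C,u,v,z).round(4),at_d(C,u,v,dd).round(4))
    if n=="top":
        crops.append(cv2.resize(im[235:285,335:445],None,fx=6,fy=6,interpolation=cv2.INTER_CUBIC))
        # roof by depth
        pts=[]
        for v in range(100,215):
            for u in range(255,350):
                if d[v,u]>0:
                    P=at_d(C,u,v,d[v,u])
                    if .054<P[2]<.07: pts.append(P)
        pts=np.array(pts); 
        r=cv2.minAreaRect((pts[:,:2]*1000).astype(np.float32)); print("roof",len(pts),np.median(pts[:,2]),r,cv2.boxPoints(r))
        crops.append(cv2.resize(im[110:210,260:350],None,fx=3,fy=3,interpolation=cv2.INTER_CUBIC))
save("crop.png",crops[0]);
```

```text
top green [402   0  30  28 174] [416.8   9.8] [ 1.1004 -0.1689  0.02  ] [ 0.92   -0.1023  0.308 ]
top green [417   0  48  84 432] [442.7  34. ] [ 1.0326 -0.2378  0.02  ] [ 0.8908 -0.1625  0.2728]
top green [506   0  26  35 149] [519.5  11.4] [ 1.1063 -0.4504  0.02  ] [ 0.9461 -0.323   0.2733]
top green [531   0  20  98 367] [539.5  36.5] [ 1.0352 -0.5019  0.02  ] [ 0.8938 -0.3632  0.2709]
top green [542   0   7  51 185] [545.6  18.2] [ 1.0895 -0.5222  0.02  ] [ 0.8951 -0.3415  0.3356]
top green [560   0  24  20  83] [570.    7.8] [ 1.1235 -0.5931  0.02  ] [ 0.9506 -0.4223  0.2865]
top green [579   0   9  17  42] [583.4   6.7] [ 1.1286 -0.6314  0.02  ] [ 0.9566 -0.4531  0.283 ]
top green [396   7  40  80 467] [417.8  47.4] [ 0.9923 -0.1701  0.02  ] [ 0.8754 -0.1181  0.2438]
top green [605   6  10  14  36] [610.2  12.4] [ 1.1153 -0.7073  0.02  ] [ 0.9286 -0.4884  0.3113]
top green [563  24   8  27  58] [567.1  36.3] [ 1.0389 -0.5788  0.02  ] [ 0.9357 -0.4647  0.202 ]
top green [489  33  13  23  78] [494.   43.4] [ 1.0105 -0.3759  0.02  ] [ 0.8861 -0.2766  0.2505]
top green [553  35   7
[... 2622 characters left out ...]
  0.253 ]
scene green [533 159  32  28  96] [550.2 172.1] [ 1.3224 -0.0248  0.02  ] [ 0.8433 -0.2597  0.2089]
scene green [625 162  15  69 179] [634.6 197.4] [ 1.3432 -0.2405  0.02  ] [ 0.8328 -0.4012  0.218 ]
scene green [280 264  16  18 237] [287.5 272.9] [ 0.4161 -0.0389  0.02  ] [ 0.4186 -0.0347  0.0165]
scene green [311 279  17  19 261] [318.9 288.4] [ 0.4388 -0.1109  0.02  ] [ 0.4413 -0.1074  0.0167]
scene orange [390 146  11  13  69] [395.  152.8] [0.9308 0.2219 0.08  ] [1.0426 0.3329 0.0239]
scene orange [348 193  10  10  79] [352.7 197.4] [0.6466 0.0575 0.08  ] [0.6506 0.0622 0.077 ]
scene orange [380 275  12  15 124] [385.5 282.6] [ 0.4922 -0.2221  0.08  ] [ 0.5119 -0.203   0.0602]
```

View pics/crop.png

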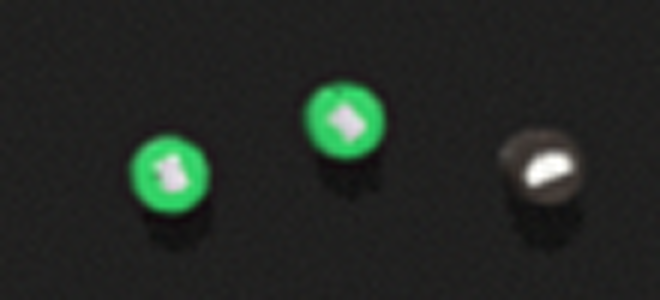

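The crop confirms the target: of the two green pucks, the right one at top (392,255), world (0.446,−0.101), is further right; the black puck is next to it. The loader's yaw is about 10.1° and its button is at about (0.653,0.067). Moving above the button.

Emit:
apply_moves --plan '[0.7, -0.86, 0, 0.26, 0.7, -0.86, 0, 0.26, 0.7, -0.86, 0, 0.26, 0.7, -0.86, 0, 0.26, 0.7, -0.86, 0, 0.26, 0.7, -0.86, 0, 0.26, 0.7, -0.86, 0, 0.26, 0.7, -0.86, 0, 0.26, 0.7, -0.86, 0, 0.26, 0.7, -0.86, 0, 0.26, 0.7, -0.86, 0, 0.26, 0.7, -0.86, 0, 0.26]' --grip 1

```text
time_s: 2.4
position: [0.6446, 0.0661, 0.2226]
tcp_rot: [[-0.984, -0.179, 0.0], [-0.179, 0.984, 0.0], [-0.0, 0.0, -1.0]]
force: [-0.3, 0.6, 1.2]
opening: 0.007
grasp_force: 0.0
```

Run:
```python
from h import *
bot.capture("wrist")
s=bot.read_state();R=np.array(s["tcp_rot"]);print(s["position"],np.degrees(np.arctan2(R[1,1],R[0,1])),s["force"],s["joint_positions"],s["opening"])
C=cam("wrist");im,d=bot.capture("wrist");save("w1.png",im)
hsv=cv2.cvtColor(im,cv2.COLOR_RGB2HSV)
m=cv2.inRange(hsv,(8,150,120),(20,255,255)); k,l,st,ce=cv2.connectedComponentsWithStats(m)
for j in range(1,k):
    if st[j,4]>100:
        u,v=ce[j];dd=np.median(d[l==j]);print(st[j],at_d(C,u,v,dd).round(4))
P=np.array([at_d(C,u,v,d[v,u]) for v in range(0,400,4) for u in range(0,640,4) if d[v,u]>0])
q=P[(abs(P[:,2]-.061)<.006)]
if len(q):
    r=cv2.minAreaRect((q[:,:2]*1000).astype(np.float32));print(r,np.median(q[:,2]),len(q))
```

```text
[0.65035936 0.0592339  0.22280207] 100.13908700219058 [ 4.29361317 -3.04515833  1.10810822] [  -4.45364403   32.24679803   78.11396527   -0.28958858   69.16483256
 -104.49215252] 0.0034972889265038488
[315 177  24  26 511] [0.6547 0.0659 0.0786]
((630.141357421875, 16.65032958984375), (351.6741943359375, 176.56007385253906), 85.88416290283203) 0.061844194077352255 774
```

View pics/w1.png

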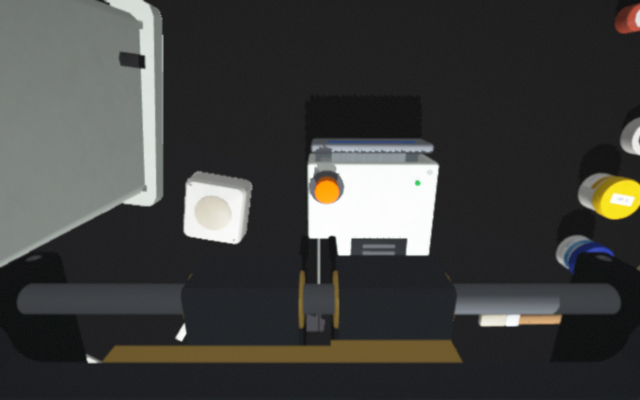

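The wrist picture shows the orange cap at (327,190), the loader roof around it and the grey panel at the front (row 145). Its estimate of (0.6547,0.0659, top 0.0786) agrees with the top camera.

Emit:
apply_moves --plan '[0, 0, 0, 0, 0, 0, -0.5, 0, 0, 0, -0.5, 0, 0, 0, -0.5, 0, 0, 0, -0.5, 0, 0, 0, -0.3, 0, 0, 0, 0, 0, 0, 0, 0, 0, 0, 0, 0, 0]'

```text
time_s: 3.62
position: [0.6443, 0.0677, 0.1088]
tcp_rot: [[-0.984, -0.178, 0.002], [-0.178, 0.984, -0.0], [-0.002, -0.001, -1.0]]
force: [0.1, -0.3, 0.6]
opening: 0.004
grasp_force: 0.0
```

Emit:
apply_moves --plan '[0.19, -0.02, 0, 0, 0, 0, -0.2, 0, 0, 0, -0.2, 0, 0, 0, 0, 0, 0, 0, 0, 0]'

```text
time_s: 4.25
position: [0.6528, 0.0667, 0.0872]
tcp_rot: [[-0.984, -0.178, -0.001], [-0.178, 0.984, 0.0], [0.001, 0.0, -1.0]]
force: [-0.6, -0.2, 0.4]
opening: 0.005
grasp_force: 0.0
```

Run:
```python
from h import *
s=bot.read_state();print(s["position"],s["force"])
for n in("scene","wrist"):
    C=cam(n);im,d=bot.capture(n)
    hsv=cv2.cvtColor(im,cv2.COLOR_RGB2HSV)
    m=cv2.inRange(hsv,(8,150,120),(20,255,255)); k,l,st,ce=cv2.connectedComponentsWithStats(m)
    for j in range(1,k):
        if st[j,4]>30:
            u,v=ce[j];dd=np.median(d[l==j]);print(n,st[j],at_d(C,u,v,dd).round(4))
```

```text
[0.65278274 0.06666862 0.0871617 ] [-0.55954375 -0.24365829  0.36433798]
scene [348 193  10  10  73] [0.6504 0.0619 0.0769]
scene [380 275  12  15 125] [ 0.5116 -0.2033  0.0604]
wrist [302 225  34  13 287] [0.6459 0.0646 0.0724]
wrist [318 253   2  18  36] [0.6451 0.0645 0.11  ]
```

Emit:
apply_moves --plan '[0, 0, -0.06, 0, 0, 0, -0.06, 0, 0, 0, 0, 0, 0, 0, 0, 0]'

```text
time_s: 4.85
position: [0.653, 0.0666, 0.0815]
tcp_rot: [[-0.984, -0.178, 0.0], [-0.178, 0.984, -0.0], [-0.0, -0.0, -1.0]]
force: [0.1, 0.4, -0.4]
opening: 0.004
grasp_force: 0.0
```

Emit:
apply_moves --plan '[0, 0, -0.05, 0, 0, 0, 0, 0, 0, 0, 0, 0]'

```text
time_s: 5.22
position: [0.6533, 0.0666, 0.0792]
tcp_rot: [[-0.984, -0.178, 0.001], [-0.178, 0.984, -0.0], [-0.001, -0.0, -1.0]]
force: [-0.3, -0.0, 0.7]
opening: 0.005
grasp_force: 0.7
```

Emit:
apply_moves --plan '[0, 0, -0.05, 0, 0, 0, 0, 0, 0, 0, 0, 0]'

```text
time_s: 5.6
position: [0.6533, 0.0666, 0.0766]
tcp_rot: [[-0.984, -0.178, 0.001], [-0.178, 0.984, -0.0], [-0.001, -0.0, -1.0]]
force: [-0.0, -0.9, 1.3]
opening: 0.006
grasp_force: 1.2
```

Emit:
apply_moves --plan '[0, 0, -0.04, 0, 0, 0, 0, 0, 0, 0, 0, 0]'

```text
time_s: 5.98
position: [0.6523, 0.0667, 0.074]
tcp_rot: [[-0.984, -0.178, -0.002], [-0.178, 0.984, 0.0], [0.002, 0.0, -1.0]]
force: [-0.7, 0.5, 3.4]
opening: 0.003
grasp_force: 1.8
```

Emit:
apply_moves --plan '[0, 0, -0.02, 0, 0, 0, 0, 0, 0, 0, 0, 0]'

```text
time_s: 6.35
position: [0.6524, 0.0667, 0.0736]
tcp_rot: [[-0.984, -0.178, -0.001], [-0.178, 0.984, 0.0], [0.001, 0.0, -1.0]]
force: [-3.7, -0.1, 3.5]
opening: 0.005
grasp_force: 1.9
```

```bash
cat > tray.py <<'E'
from h import *
s=bot.read_state();print(s["position"],s["force"])
C=cam("top");im,d=bot.capture("top")
for t,z in(("pocket",.019),("front",.029)):
    for r in bot.pinpoint("top",t):
        u,v=r["xy"][0]*640,r["xy"][1]*400
        print(t,round(r["p"],2),int(u),int(v),at_z(C,u,v,z).round(4))
E
python3 tray.py
```

```text
[0.6524104  0.06668837 0.07358381] [-3.70298472 -0.07107705  3.45337001]
front 0.52 427 261 [ 0.4296 -0.1879  0.029 ]
```

```bash
sed -i 's/"top"/"scene"/g' tray.py; python3 tray.py
```

```text
[0.65242385 0.06670237 0.07349018] [-3.43942251 -0.60977567  4.56077036]
pocket 0.9 314 223 [0.5695 0.0965 0.019 ]
front 0.91 295 222 [0.5236 0.105  0.029 ]
```

The tray sprang out about 82 mm by itself. Rising, then going to the green puck. The gripper turns −30° to keep its body clear of the grey machine.

Emit:
apply_moves --plan '[0, 0, 0.6, 0, 0, 0, 1, 0, 0, 0, 0.6, 0, -0.82, 0, 0, -0.33, -0.82, 0, 0, -0.33, -0.82, 0, 0, -0.33, -0.82, 0, 0, -0.33, -0.82, 0, 0, -0.33, 0, -0.84, 0, -0.33, 0, -0.84, 0, -0.33, 0, -0.84, 0, -0.33, 0, -0.84, 0, -0.33]'

```text
time_s: 8.15
position: [0.4491, -0.1033, 0.1836]
tcp_rot: [[-0.942, 0.335, 0.003], [0.335, 0.942, -0.001], [-0.003, -0.0, -1.0]]
force: [1.3, 0.6, -0.7]
opening: 0.004
grasp_force: 0.0
```

Emit:
apply_moves --plan '[0, 0, 0, 0, 0, 0, 0, 0, 0, 0, 0, 0, 0, 0, 0, 0]' --grip -0.35

```text
time_s: 8.65
position: [0.448, -0.1003, 0.1835]
tcp_rot: [[-0.944, 0.331, -0.0], [0.331, 0.944, 0.0], [0.0, 0.0, -1.0]]
force: [-0.2, -0.6, 0.2]
opening: 0.377
grasp_force: 0.0
```

```bash
cat > wg.py <<'E'
from h import *
import sys
s=bot.read_state();R=np.array(s["tcp_rot"]);print(s["position"],np.degrees(np.arctan2(R[1,1],R[0,1])),s["opening"],s["joint_positions"])
C=cam("wrist");im,d=bot.capture("wrist");save(sys.argv[1],im)
hsv=cv2.cvtColor(im,cv2.COLOR_RGB2HSV)
m=cv2.morphologyEx(cv2.inRange(hsv,(45,90,50),(85,255,255)),cv2.MORPH_CLOSE,np.ones((25,25))); k,l,st,ce=cv2.connectedComponentsWithStats(m)
for j in range(1,k):
    if st[j,4]>100:
        P=np.array([at_d(C,u,v,d[v,u]) for v,u in np.argwhere(l==j) if d[v,u]>0]); t=P[P[:,2]>np.percentile(P[:,2],80)-.003]
        print(st[j],"top centre",((t.max(0)+t.min(0))/2).round(4),np.ptp(t,0).round(4))
E
python3 wg.py w2.png
```

```text
[ 0.4479794  -0.10032762  0.18353108] 70.64817726346291 0.3768985812908109 [-2.66181739e+01  2.10460058e+01  1.07660884e+02  4.75514512e-03
  5.12978397e+01 -9.72693248e+01]
[362 116  35  34 939] top centre [ 0.4237 -0.0297  0.0198] [0.0295 0.0299 0.0046]
[302 161  31  34 853] top centre [ 0.447  -0.1025  0.02  ] [0.0294 0.0299 0.005 ]
```

View pics/w2.png

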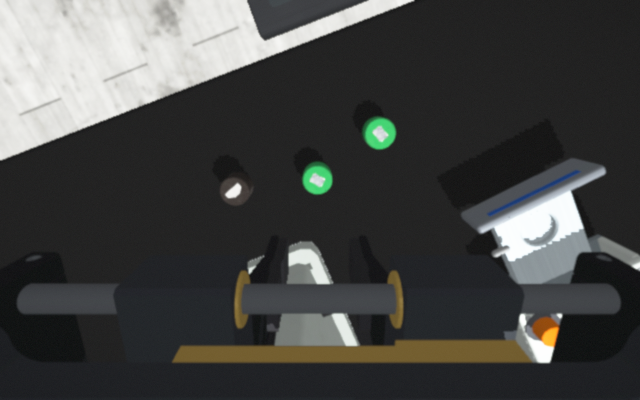

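Wrist view: the target green is at (317,179), the other green at (379,133), the black at (235,190) and the tray is out at right. The target measures (0.447,−0.1025) with its top at 0.020, as it should. Descending.

Emit:
apply_moves --plan '[-0.02, -0.04, 0, 0, 0, 0, 0, 0, 0, 0, -0.7, 0, 0, 0, -0.8, 0, 0, 0, -0.8, 0, 0, 0, -0.7, 0, 0, 0, -0.47, 0, 0, 0, 0, 0, 0, 0, 0, 0, 0, 0, 0, 0]'

```text
time_s: 9.95
position: [0.4478, -0.1037, 0.0111]
tcp_rot: [[-0.943, 0.333, 0.002], [0.333, 0.943, -0.001], [-0.002, -0.0, -1.0]]
force: [-0.1, 0.1, 1.4]
opening: 0.676
grasp_force: 0.0
```

Emit:
apply_moves --plan '[0, 0, 0, 0, 0, 0, 0, 0, 0, 0, 0, 0, 0, 0, 0, 0, 0, 0, 0, 0, 0, 0, 0, 0]' --grip 1

```text
time_s: 10.7
position: [0.4471, -0.1034, 0.0101]
tcp_rot: [[-0.943, 0.333, 0.0], [0.333, 0.943, -0.0], [-0.0, 0.0, -1.0]]
force: [0.1, 0.2, 3.0]
opening: 0.333
grasp_force: 30.0
```

Gripped: 29 mm opening, 30 N. Lifting and hovering over the tray.

Emit:
apply_moves --plan '[0, 0, 0.5, 0, 0, 0, 0.9, 0, 0, 0, 0.9, 0, 0, 0, 0.9, 0, 0, 0.8, 0.6, 0.42, 0, 0.82, 0, 0.42, 0, 0.82, 0, 0.42, 0, 0.82, 0, 0.42, 0, 0.82, 0, 0.42, 0.82, 0, 0, 0.42, 0.82, 0, 0, 0.43, 0.82, 0, 0, 0]'

```text
time_s: 12.2
position: [0.5707, 0.101, 0.1996]
tcp_rot: [[-0.984, -0.175, -0.001], [-0.175, 0.984, -0.0], [0.001, 0.0, -1.0]]
force: [-0.4, 0.4, -0.2]
opening: 0.332
grasp_force: 30.0
```

Emit:
apply_moves --plan '[0, 0, 0, 0, 0, 0, 0, 0, 0, 0, 0, 0, 0, 0, 0, 0]'

```text
time_s: 12.7
position: [0.5691, 0.1007, 0.2002]
tcp_rot: [[-0.985, -0.174, -0.001], [-0.174, 0.985, -0.0], [0.001, 0.0, -1.0]]
force: [0.4, -0.2, 0.4]
opening: 0.332
grasp_force: 30.0
```

```bash
python3 wg.py w3.png
python3 - <<'E'
from h import *
for n in("top","wrist"):
    C=cam(n);im,d=bot.capture(n)
    if n=="top": save("t3.png",cv2.resize(im[120:230,240:380],None,fx=5,fy=5))
    for t,z in(("pocket",.019),("front",.029),("green_specimen",None)):
        for r in bot.pinpoint(n,t):
            u,v=r["xy"][0]*640,r["xy"][1]*400
            print(n,t,round(r["p"],2),int(u),int(v),at_z(C,u,v,z).round(4) if z else "")
C=cam("wrist");print(proj(C,[.568,.0985,.019]))
E
```

```text
[0.5690541  0.10069291 0.20015389] 100.04632796591547 0.33175367286040847 [-1.03869303e+00  2.81498893e+01  9.03219042e+01 -1.71535828e-03
  6.15659914e+01 -1.01084206e+02]
[190   0  39  23 710] top centre [ 0.43   -0.029   0.0201] [0.0172 0.029  0.0057]
[ 289  222   59   63 3003] top centre [0.5586 0.0997 0.2454] [0.0463 0.0307 0.0763]
top pocket 0.79 312 201 [0.5741 0.0986 0.019 ]
top front 0.82 320 223 [0.5192 0.0788 0.029 ]
top green_specimen 0.41 362 263 
wrist pocket 0.93 318 176 [0.5702 0.1004 0.019 ]
wrist pocket 0.56 315 129 [0.523  0.0885 0.019 ]
wrist green_specimen 0.66 213 2 
wrist green_specimen 0.65 317 246 
wrist green_specimen 0.64 316 131 
[317.54088923 174.07014063]
```

View pics/w3.png

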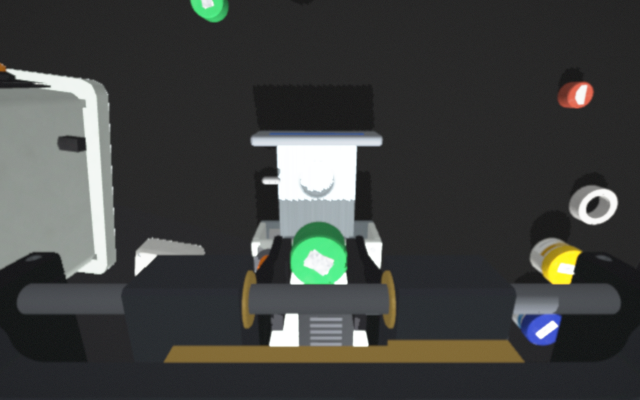

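The wrist view shows the held green puck at (318,250), the open tray with its pocket at (317,180), and the panel at row 138. Now a depth fit of the plate, panel and pocket.

```bash
cat > pk.py <<'E'
from h import *
C=cam("wrist");im,d=bot.capture("wrist")
s=bot.read_state();a=np.radians(10.05);ex=np.array([np.cos(a),np.sin(a)]);ey=np.array([-ex[1],ex[0]])
vu=[(v,u) for v in range(90,230) for u in range(230,400) if d[v,u]>0]
P=np.array([at_d(C,u,v,d[v,u]) for v,u in vu])
X=(P[:,:2]-[.57,.10])@ex;Y=(P[:,:2]-[.57,.10])@ey;Z=P[:,2]
def rep(n,m,):
    print(n,m.sum(),"x",np.percentile(X[m],[1,50,99]).round(4),"y",np.percentile(Y[m],[1,50,99]).round(4),"z",np.median(Z[m]).round(4))
rep("plate",(abs(Z-.026)<.003)&(abs(X)<.035)); rep("panel",(abs(Z-.05)<.004)&(X<-.03)&(X>-.07)&(abs(Y)<.08)); rep("floor",(abs(Z-.019)<.0025)&(np.hypot(X,Y)<.025))
m=(abs(Z-.026)<.003)&(abs(X)<.02)
for lo in(-.025,.01): 
    mm=m&(X>lo)&(X<lo+.015); print(lo,Y[mm].min(),Y[mm].max())
g=im.copy(); save("pk.png",cv2.resize(im[120:280,230:410],None,fx=4,fy=4,interpolation=cv2.INTER_CUBIC))
print(s["position"])
for z in(.019,.026):
  for dx in(-.018,.018): print(z,dx,proj(C,[*(np.array([.57,.1])+dx*ex),z]).round(1),proj(C,[*(np.array([.57,.1])+dx*ey),z]).round(1))
# held puck: top face z ~ tcp-.0101+.02
zt=s["position"][2]-.0101+.02
hsv=cv2.cvtColor(im,cv2.COLOR_RGB2HSV);
V=[(v,u) for v in range(215,300) for u in range(280,360) if d[v,u]>0 and (45<hsv[v,u,0]<85 and hsv[v,u,1]>90)]
Q=np.array([at_d(C,u,v,d[v,u]) for v,u in V]);q=Q[abs(Q[:,2]-zt)<.004]
print("held",len(q),zt,np.median(Q[:,2]),((q-s["position"])[:,:2]@np.c_[ex,ey]).min(0),((q-s["position"])[:,:2]@np.c_[ex,ey]).max(0))
E
sed -i 's/(q-s\["position"\])/(q-np.array(s["position"]))/g' pk.py; python3 pk.py
```

```text
plate 4086 x [-0.0339 -0.0028  0.0343] y [-0.0412 -0.0016  0.0375] z 0.0258
panel 1425 x [-0.0473 -0.0429 -0.0379] y [-0.0618 -0.0024  0.0581] z 0.0494
floor 864 x [-0.0142  0.002   0.0189] y [-0.0187 -0.0017  0.0152] z 0.0189
-0.025 -0.04184707161357058 0.037474340532700205
0.01 -0.04189385224506996 0.03753299181429972
[0.57004068 0.10062671 0.2000433 ]
0.019 -0.018 [318.6 159.3] [301.6 176.1]
0.019 0.018 [318.6 192.4] [335.6 176.1]
0.026 -0.018 [318.6 160.6] [301.3 177.7]
0.026 0.018 [318.6 194.3] [335.9 177.7]
held 1956 0.20994329869626074 0.2094084748702711 [-0.01628866 -0.01533953] [0.01200725 0.01377724]
```

View pics/pk.png

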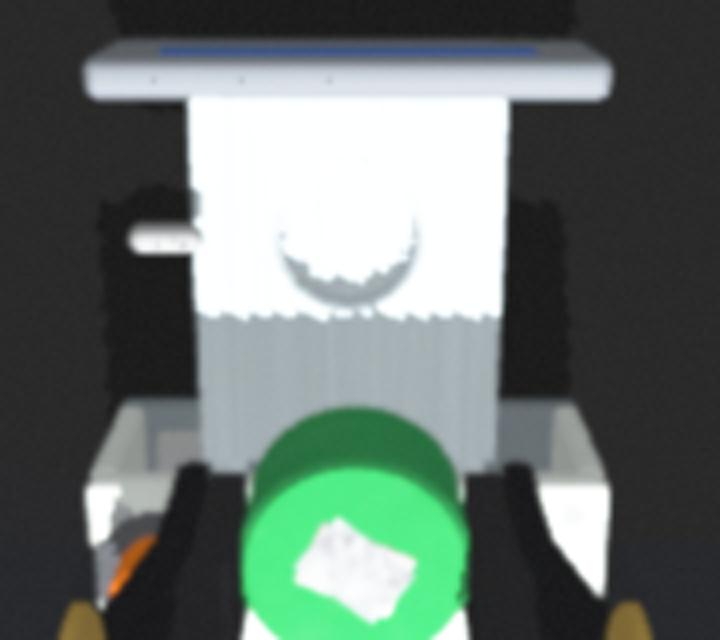

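Emit:
apply_moves --plan '[0.07, -0.02, 0, 0, 0, 0, -0.6, 0, 0, 0, -0.8, 0, 0, 0, -0.8, 0, 0, 0, -0.6, 0, 0, 0, -0.2, 0, 0, 0, 0, 0, 0, 0, 0, 0, 0, 0, 0, 0]'

```text
time_s: 14.32
position: [0.5745, 0.0997, 0.0514]
tcp_rot: [[-0.985, -0.174, 0.003], [-0.174, 0.985, -0.0], [-0.003, -0.001, -1.0]]
force: [0.4, 0.5, -1.1]
opening: 0.336
grasp_force: 30.0
```

Run:
```python
from h import *
s=bot.read_state();print(s["position"],s["force"])
im,d=bot.capture("wrist");save("w4.png",cv2.resize(im[100:330,170:470],None,fx=2.5,fy=2.5))
```

```text
[0.57449856 0.09967452 0.05139083] [ 0.42524152  0.50240979 -1.11782897]
```

View pics/w4.png

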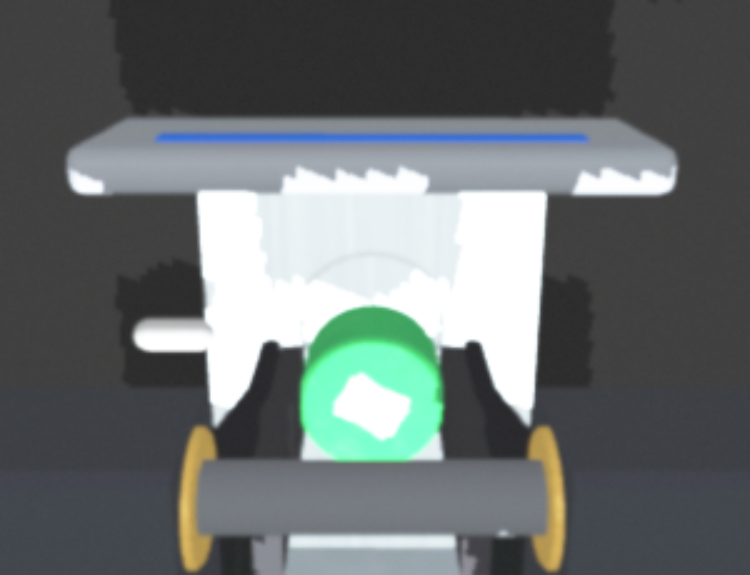

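The puck is lined up laterally with the pocket; the pocket's front rim shows at (371,255) ahead of it. Lowering.

Emit:
apply_moves --plan '[-0.02, 0, -0.15, 0, 0, 0, -0.15, 0, 0, 0, 0, 0, 0, 0, 0, 0]'

```text
time_s: 14.88
position: [0.5724, 0.0996, 0.0348]
tcp_rot: [[-0.985, -0.174, -0.0], [-0.174, 0.985, 0.0], [0.0, 0.0, -1.0]]
force: [-0.4, -0.5, -0.7]
opening: 0.33
grasp_force: 30.0
```

Emit:
apply_moves --plan '[0, 0, -0.08, 0, 0, 0, 0, 0, 0, 0, 0, 0]'

```text
time_s: 15.25
position: [0.5725, 0.0996, 0.0311]
tcp_rot: [[-0.985, -0.174, 0.0], [-0.174, 0.985, -0.0], [-0.0, -0.0, -1.0]]
force: [-0.9, -0.2, -0.9]
opening: 0.326
grasp_force: 30.0
```

No contact force with the underside at about 0.021, so the puck is in the pocket. A touch lower, then release.

Emit:
apply_moves --plan '[0, 0, -0.03, 0, 0, 0, 0, 0, 0, 0, 0, 0]'

```text
time_s: 15.62
position: [0.5725, 0.0996, 0.0295]
tcp_rot: [[-0.985, -0.174, -0.0], [-0.174, 0.985, -0.0], [0.0, -0.0, -1.0]]
force: [0.3, 0.6, -0.2]
opening: 0.334
grasp_force: 30.0
```

Emit:
apply_moves --plan '[0, 0, 0, 0, 0, 0, 0, 0, 0, 0, 0, 0, 0, 0, 0, 0, 0, 0, 0, 0]' --grip -0.2

```text
time_s: 16.25
position: [0.5725, 0.0996, 0.0296]
tcp_rot: [[-0.985, -0.174, 0.0], [-0.174, 0.985, -0.0], [-0.0, -0.0, -1.0]]
force: [0.4, -0.3, -0.4]
opening: 0.596
grasp_force: 0.0
```

Emit:
apply_moves --plan '[0, 0, 0.3, 0, 0, 0, 0.8, 0, 0, 0, 0.8, 0, 0, 0, 0.8, 0, 0, 0, 0.6, 0, 0, 0, 0, 0, 0, 0, 0, 0, 0, 0, 0, 0]'

```text
time_s: 17.25
position: [0.5714, 0.0996, 0.1932]
tcp_rot: [[-0.985, -0.174, -0.003], [-0.174, 0.985, 0.0], [0.003, 0.001, -1.0]]
force: [-0.6, 0.9, -0.3]
opening: 0.598
grasp_force: 0.0
```

```bash
python3 wg.py w5.png; python3 pk.py | head -3
```

```text
[0.57142    0.09962681 0.19315561] 100.03750346365456 0.5977714258681536 [-1.14163732e+00  2.88642428e+01  9.03035839e+01 -1.71294574e-03
  6.10101970e+01 -1.01178359e+02]
[189   0  40  20 589] top centre [ 0.4319 -0.0289  0.0195] [0.0134 0.0285 0.0051]
[304 166  30  32 756] top centre [0.5714 0.0989 0.0388] [0.0295 0.0289 0.0047]
plate 4259 x [-0.034  -0.0037  0.0341] y [-0.0412 -0.0018  0.0375] z 0.0259
panel 1466 x [-0.0472 -0.0429 -0.038 ] y [-0.0619 -0.0018  0.0578] z 0.0494
floor 158 x [-0.0147 -0.0064  0.0099] y [-0.0195 -0.0059  0.0159] z 0.0189Traceback (most recent call last):
  File "pk.py", line 21, in <module>
    Q=np.array([at_d(C,u,v,d[v,u]) for v,u in V]);q=Q[abs(Q[:,2]-zt)<.004]
                                                          ~^^^^^
IndexError: too many indices for array: array is 1-dimensional, but 2 were indexed
```

The specimen is seated: its top is at 0.0388 (0.039 expected) and centred within about 1 mm. Now shut the gripper and go in front of the panel.

Emit:
apply_moves --plan '[-0.92, -0.17, 0, 0, -0.92, -0.17, 0, 0, 0, 0, 0, 0, 0, 0, -0.6, 0, 0, 0, -0.8, 0, 0, 0, -0.8, 0, 0, 0, -0.8, 0, 0, 0, -0.42, 0, 0, 0, 0, 0, 0, 0, 0, 0, 0, 0, 0, 0]' --grip 1

```text
time_s: 18.73
position: [0.4816, 0.0827, 0.0245]
tcp_rot: [[-0.985, -0.174, 0.003], [-0.174, 0.985, -0.0], [-0.002, -0.001, -1.0]]
force: [-0.6, 0.4, -0.2]
opening: 0.003
grasp_force: 0.0
```

Emit:
apply_moves --plan '[0.14, 0.025, 0, 0, 0.14, 0.025, 0, 0, 0.14, 0.025, 0, 0, 0.1, 0.018, 0, 0, 0.1, 0.018, 0, 0, 0.14, 0.025, 0, 0, 0.14, 0.025, 0, 0, 0.14, 0.025, 0, 0, 0.14, 0.025, 0, 0, 0.14, 0.025, 0, 0, 0.14, 0.025, 0, 0, 0.14, 0.025, 0, 0]'

```text
time_s: 20.23
position: [0.5605, 0.0971, 0.0233]
tcp_rot: [[-0.985, -0.174, -0.001], [-0.174, 0.985, 0.0], [0.001, 0.0, -1.0]]
force: [-4.0, -2.0, 0.1]
opening: 0.009
grasp_force: 2.2
```

```bash
python3 tray.py
```

```text
[0.56050408 0.09706303 0.02332067] [-3.95195689 -2.02011469  0.09949387]
pocket 0.93 328 215 [0.6169 0.107  0.019 ]
front 0.73 310 219 [0.5615 0.1021 0.029 ]
```

Emit:
apply_moves --plan '[0.12, 0.021, 0, 0, 0.12, 0.021, 0, 0, 0.12, 0.021, 0, 0, 0.12, 0.021, 0, 0, 0.08, 0.014, 0, 0, 0, 0, 0, 0, 0, 0, 0, 0]'

```text
time_s: 21.25
position: [0.5862, 0.1016, 0.0234]
tcp_rot: [[-0.985, -0.175, -0.005], [-0.175, 0.985, -0.001], [0.005, 0.0, -1.0]]
force: [-7.5, -2.8, 2.9]
opening: 0.005
grasp_force: 4.2
```

Emit:
apply_moves --plan '[0.06, 0.011, 0, 0, 0.06, 0.011, 0, 0, 0, 0, 0, 0, 0, 0, 0, 0]'

```text
time_s: 21.75
position: [0.5939, 0.1029, 0.0234]
tcp_rot: [[-0.985, -0.174, -0.002], [-0.174, 0.985, -0.0], [0.002, 0.0, -1.0]]
force: [-5.8, -1.8, -0.2]
opening: 0.003
grasp_force: 2.7
```

Emit:
apply_moves --plan '[0.05, 0.009, 0, 0, 0, 0, 0, 0, 0, 0, 0, 0]'

```text
time_s: 22.12
position: [0.597, 0.1034, 0.0234]
tcp_rot: [[-0.985, -0.174, -0.0], [-0.174, 0.985, 0.0], [0.0, 0.0, -1.0]]
force: [-3.6, -1.2, -1.6]
opening: 0.008
grasp_force: 2.1
```

Emit:
apply_moves --plan '[0.04, 0.007, 0, 0, 0, 0, 0, 0, 0, 0, 0, 0]'

```text
time_s: 22.5
position: [0.599, 0.1038, 0.0234]
tcp_rot: [[-0.985, -0.174, -0.0], [-0.174, 0.985, 0.0], [0.0, 0.0, -1.0]]
force: [-3.9, -1.3, -2.1]
opening: 0.001
grasp_force: 2.1
```

Emit:
apply_moves --plan '[0.03, 0.005, 0, 0, 0, 0, 0, 0, 0, 0, 0, 0]'

```text
time_s: 22.88
position: [0.6005, 0.104, 0.0235]
tcp_rot: [[-0.985, -0.174, -0.0], [-0.174, 0.985, 0.0], [0.0, 0.0, -1.0]]
force: [-4.2, -1.1, -2.4]
opening: 0.008
grasp_force: 2.1
```

Emit:
apply_moves --plan '[0.03, 0.005, 0, 0, 0, 0, 0, 0, 0, 0, 0, 0]'

```text
time_s: 23.25
position: [0.602, 0.1043, 0.0234]
tcp_rot: [[-0.985, -0.174, -0.0], [-0.174, 0.985, 0.0], [0.0, 0.0, -1.0]]
force: [-4.9, 0.2, -3.5]
opening: 0.006
grasp_force: 2.2
```

Retreating slowly. The force should drop to zero if it latched.

Emit:
apply_moves --plan '[-0.06, -0.011, 0, 0, -0.06, -0.011, 0, 0, -0.06, -0.011, 0, 0, -0.06, -0.011, 0, 0, 0, 0, 0, 0, 0, 0, 0, 0]'

```text
time_s: 24.0
position: [0.5908, 0.102, 0.0239]
tcp_rot: [[-0.985, -0.174, 0.002], [-0.174, 0.985, -0.0], [-0.002, -0.0, -1.0]]
force: [-0.4, -0.1, 0.3]
opening: 0.006
grasp_force: 0.0
```

```bash
python3 tray.py
```

```text
[0.59084102 0.10199079 0.02392035] [-0.38906082 -0.09710266  0.34997453]
pocket 0.61 343 211 [0.6622 0.1074 0.019 ]
front 0.74 323 212 [0.6056 0.1111 0.029 ]
```

Latched: no force, and the front is back at its shut position (323,212). Backing off, a final check, then hand in.

Emit:
apply_moves --plan '[-0.5, -0.09, 0, 0, -0.8, -0.14, 0, 0, 0, 0, 0.8, 0, 0, 0, 0.9, 0, 0, 0, 0.9, 0, 0, 0, 0, 0, 0, 0, 0, 0, 0, 0, 0, 0]'

```text
time_s: 25.15
position: [0.5239, 0.0906, 0.1521]
tcp_rot: [[-0.985, -0.174, -0.003], [-0.174, 0.985, 0.0], [0.003, 0.001, -1.0]]
force: [0.0, -0.7, 0.2]
opening: 0.005
grasp_force: 0.0
```

```bash
python3 tray.py
python3 - <<'E'
from h import *
C=cam("top");bot.capture("top")
for t in("black_specimen","red_specimen"):
    for r in bot.pinpoint("top",t)[:1]: print(t,r["xy"][0]*640,r["xy"][1]*400)
print(bot.hand_in())
E
```

```text
[0.52389699 0.09055956 0.15210694] [ 0.01418368 -0.73620346  0.1637439 ]
front 0.92 322 211 [0.6064 0.1167 0.029 ]
black_specimen 426.30400000000003 263.72
red_specimen 212.928 251.2
the job is handed in; nothing more can be done
None
```

I handed the job in at about 25 s: the tray sprang out, the green specimen was set in its pocket, and the tray was pushed shut and stayed shut. The black and red specimens still stand where they were. The judge returned no result, so I can't confirm the pass.

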